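# Clear the closing fixture and present the offset clamp lever over it

### The arm

A 6-joint arm with a two-finger parallel gripper is mounted at the origin on the work surface. World frame = base frame: x ahead of the robot, y to its left, z up, the work surface at z = 0. Lengths are in m, angles in rad, forces in N, time in s.
With the tool pointing down it reaches from about 0.275 to 0.825 m from the base axis. Payload 4.9 kg.
Tool frame: the origin (TCP) lies at the very end of the fingers, on their centre line; the grasp point (between the pads) lies 19 mm behind it; z points along the fingers, y is the direction in which the jaws open and shut (so a half turn about z gives the same grasp; the last joint's range is limited). The gripper opens to 85 mm and grips with 20 to 120 N. Pads are 22 mm wide; open, the fingers measure 114 mm over their backs; the gripper's body (76 mm by 85 mm) begins 54 mm behind the grasp point. The pads swing forward as they close: fully open they stand 13 mm farther back than shut.
Start: joints at [1.011, 0.326, -0.193, 1.052, 0, 1.437], TCP at [0.227, 0.501, 0.231] pointing down, gripper open.
Joint ranges: [-2.65, 2.65], [-0.97, 1.79], [-1.3, 1.35], [-1.93, 2.1], [-1.47, 1.37], [-3.14, 3.14]. Speed limits (rad/s): [2.57, 2.57, 3.14, 3.14, 3.14, 3.14].

### API

Orientations are given as a 3x3 rotation matrix whose columns are the frame's x, y, z axes.
In Python, from cell import env, vision gives the robot as it stands.
- The arm moves only by the tool jog_arm, never from a script. Its argument "targets" is a list of rows, each a list of 7 numbers: the turn, a rotation vector about the tool's x, y, z in degrees, then the shift along the tool's x, y, z in cm, then the closure, from 0 (fully open) to 1 (shut). In form: [[wx, wy, wz, tx, ty, tz, fingers], ...]. A call has 1 to 10 rows; each row is the pose to reach, as a shift and turn from the pose measured when the call began, along the tool's axes at that moment; what a row does not reach only later rows make up. A row lasts 1/8 s, in which the tool goes at most 62.5 mm and 10.7 degrees, less where a joint would pass 70% of its speed; a pose out of reach is approached as far as the arm can. A call with a gripper value outside its range is refused whole. The fingers move at their own pace and stop on an object; the grip force is fixed at half the most. Time passes only in rows, so rows that repeat a pose let the fingers close. It gives the time, the measured TCP pose, the force and the opening at its end, in the units of the state.
- env.observe(): the state, without advancing time (a new reading comes with each control period).
- vision.get_image(name): name is "scene" or "side" or "wrist"; returns a dict with "pixels" (384x512x3 uint8, red, green, blue), "fx", "fy", "cx", "cy" (pixels), "R" (3x3) and "t" (3): a world point X has camera coordinates R X + t. Camera axes: x right, y down, z forward; pixel columns grow to the right and rows downward; lengths in m; the calibration is good to about 2 mm. The wrist camera is an equidistant fisheye: a pixel r from the principal point sees the ray r / f radians off the axis. A picture is of the moment at which its call begins. There is no depth.
- env.sign_off(): hands the job in, once; it reports no verdict.
The state is a dict: "clock": time; "qpos": joint angles; "joint_velocities": joint speeds; "joint_torque": joint torques, N m; "position": TCP position; "eef_rot": TCP orientation; "force": force on the tool from outside, world axes, zero at the start; "torque": the same for the moment, N m; "grip_width": finger opening in m.
Only numpy, scipy, OpenCV 4.12 (cv2) and the standard library are available. Lean on these libraries where they do the work, as an engineer would, in place of code of your own. Each camera call takes 0.05 s, during which the arm holds its last target. There are 200 camera calls.

### The job

Take the blue panel out of the slot of the closing fixture and lean it, foot on the bench and top edge up, against the green block so that it stays there by itself at a slant. Then pick up the red offset lever by its balance point and hold it level, the right way up, about 8 cm above the top of the fixture, with the steel boss over the round socket and the thin end over the brass fork, touching nothing but the gripper. Finish while still holding it there; leave the tins, sample pan and tools alone, and do not let the panel fall flat.

Things in the scene. Friction and masses are not known exactly. Their poses are not given: they have to be found in the camera images.
- fixture: Closing fixture, fixed: dark steel base plate 270 x 110 x 12 mm (x, y, z), origin at the centre of its underside, z up, x roughly away from the robot (within 20 degrees). Across its middle (x = 0, along y) two aluminium rails, 14 mm thick, tops 38 mm above the bench (the highest part), form a slot 10 mm wide whose floor is 12 mm above the bench. Socket at x = -100 mm, fork at x = +100 mm.
- socket (a point): Centre of the mouth of the round steel socket on the fixture (outer diameter 68, inner 52 mm), 32 mm above the bench, at x = -100 mm of the fixture (the end nearer the robot).
- fork (a point): Point midway between the two brass fork blocks at the other end of the fixture (gap 30 mm between them), level with their tops, 38 mm above the bench, at x = +100 mm of the fixture.
- panel: Flat blue panel, 8 mm thick (x), 120 mm wide (y), 140 mm high (z), about 0.32 kg. Origin at the centre of its foot edge, z towards its top edge. Starts upright in the fixture's slot (2 mm play), its x along the fixture's x, top edge 152 mm above the bench; pull it straight up at least 30 mm to clear the slot.
- prop: Green block with a black rubber cap, fixed, to lean the panel on: 52 mm deep (x), 152 mm wide (y), 75 mm high (z), origin at the centre of its underside. Its long faces look along x and -x, roughly away from and towards the robot, with free bench before both. A panel face resting on the upper edge of a long face, 10 to 30 degrees off vertical, stands safely.
- lever: Offset clamp lever lying on the bench, 0.35 to 0.6 kg: steel boss (diameter 48, height 32 mm) at its origin; red bar 16 x 16 mm along +x, from 24 to 192 mm from the boss axis, underside 12 and top 28 mm up; small steel foot (diameter 22, height 28 mm) at 200 mm. Origin at the centre of the boss's underside, z up, x roughly away from the robot. It balances 61 mm from the boss axis.
- balance (a point): Balance point (centre of mass in plan) of the lever: on the red bar 61 mm from the boss axis towards the thin end, at the middle of the bar's section (20 mm above the lever's underside).
- boss (a point): Centre of the lever's steel boss, on its axis, 16 mm above its underside.
- tip (a point): Centre of the small steel foot at the lever's thin end, 200 mm from the boss axis, 14 mm above the underside.
- tin_a: Metal sample tin, diameter 60, height 45 mm, near the robot, to be left alone. Origin under its centre.
- tin_b: Second such tin, to be left alone.
- pan: Shallow round steel sample pan, diameter 80, height 14 mm, beyond the fixture, to be left alone. Origin under its centre.
- wrench: Wrench lying flat beyond the fixture, to be left alone.
- driver: Yellow-handled screwdriver lying flat beyond the fixture, to be left alone.
Not all that is in view belongs to the job. Of the things like the panel, leave any that is orange; of the rest the larger one is meant.

How it is judged:
On the way, in this order (a step that is already met when the one before it is completed fails the run):
1. the panel leans on the green block by itself, let go, foot on the bench (contact force between panel and prop above 0.1 N and contact force between panel and the arm below 0.05 N and contact force between panel and the fingers below 0.05 N and angle between panel's own z axis and vertical between 0.12 and 0.75 rad and height (world z) of panel below 0.012 m and linear speed of panel below 0.02 m/s), for 0.3 s.
2. the lever is lifted clear of the bench, level, gripped at its balance point (height (world z) of lever above 0.03 m and angle between lever's own z axis and vertical below 0.2 rad and contact force between lever and the fingers above 2 N and horizontal distance between the grasp point and balance below 0.022 m), for 0.3 s.
At the end, for the whole second after the job is handed in: Panel leans alone on the block, foot on the bench, 7-43 deg off vertical. Lever still, gripped within 22 mm of balance, level within 7 deg, underside 80-165 mm above bench, boss within 25 mm of the socket and tip within 30 mm of the fork in plan, touching only the gripper (all of step 1 and contact force between lever and the fingers above 2 N and horizontal distance between the grasp point and balance below 0.022 m and angle between lever's own z axis and vertical below 0.12 rad and height (world z) of lever between 0.08 and 0.165 m and horizontal distance between boss and socket below 0.025 m and horizontal distance between tip and fork below 0.03 m and contact force between lever and fixture below 0.05 N and contact force between lever and panel below 0.05 N and contact force between lever and prop below 0.05 N and linear speed of lever below 0.03 m/s and angular speed of lever below 0.2 rad/s); the arm keeps its last pose, push and grip.
It fails at once if a tin, the sample pan or a tool is pushed more than 30 mm (distance of any of tin_a, tin_b, pan, wrench, driver from where it was at the start of the episode above 0.03 m).
It fails at once if the panel falls flat (angle between panel's own z axis and vertical above 1.2 rad).
It also fails if it takes over 61 s, if anything falls off the work surface, if the arm or the gripper's body presses on something with over 40 N, if the wrist force passes 120 N, or if a joint passes its speed limit or range.

## Working session

There is one attempt and no reset: what is moved stays moved. The work goes in short steps, Python scripts to look and compute and a tool call to move; the robot and the scene stay as the last step left them, time stands still between calls to the robot, and variables do not carry over. Pictures are saved under pics/ and viewed, about 8 in all and at most 12, crops included, and the job is handed in when it is done.

Besides the shell and the picture viewer there is one more tool, called as name([rows], argument=value, ...), one row to a line, values as JSON. jog_arm: Moves the arm, as the interface text tells. Its arguments: {"type":"object","properties":{"targets":{"type":"array","items":{"type":"array","items":{"type":"number"}}}},"required":["targets"]}

```bash
mkdir -p pics; ls
cat > h.py <<'E'
import numpy as np, cv2
from cell import env, vision
def shot(n,f):
    im=vision.get_image(n); np.savez(f'pics/{f}.npz',**im)
    cv2.imwrite(f'pics/{f}.png',im['pixels'][:,:,::-1]); return im
def load(f): return dict(np.load(f'pics/{f}.npz'))
def proj(im,X):
    c=np.asarray(X)@im['R'].T+im['t']; return np.c_[im['fx']*c[:,0]/c[:,2]+im['cx'],im['fy']*c[:,1]/c[:,2]+im['cy']]
def back(im,uv,z,fish=False):
    uv=np.atleast_2d(uv).astype(float); a=(uv[:,0]-im['cx'])/im['fx']; b=(uv[:,1]-im['cy'])/im['fy']
    if fish:
        r=np.hypot(a,b)+1e-9; d=np.c_[np.sin(r)*a/r,np.sin(r)*b/r,np.cos(r)]
    else: d=np.c_[a,b,np.ones_like(a)]
    d=d@im['R']; o=-im['R'].T@im['t']; return o+d*((np.asarray(z)-o[2])/d[:,2])[:,None]
E
python3 - <<'E'
from h import *
for n in ('scene','side'):
    im=shot(n,n+'0'); print(n,-im['R'].T@im['t'],im['R'][2],im['fx'])
im=shot('wrist','wrist0')
a=cv2.imread('pics/scene0.png');b=cv2.imread('pics/side0.png')
for n,x in(('s',a),('d',b)): cv2.imwrite(f'pics/{n}.png',cv2.resize(x,(800,600),interpolation=cv2.INTER_CUBIC))
E
```

```text
pics
scene [ 1.43149773 -0.28518236  1.08384422] [-0.62161481  0.20973909 -0.7547215 ] 458.5259400788886
side [0.4686119  0.64228934 0.78219029] [ 0.09197393 -0.65949531 -0.74606081] 355.1785752856941
```

View pics/s.png

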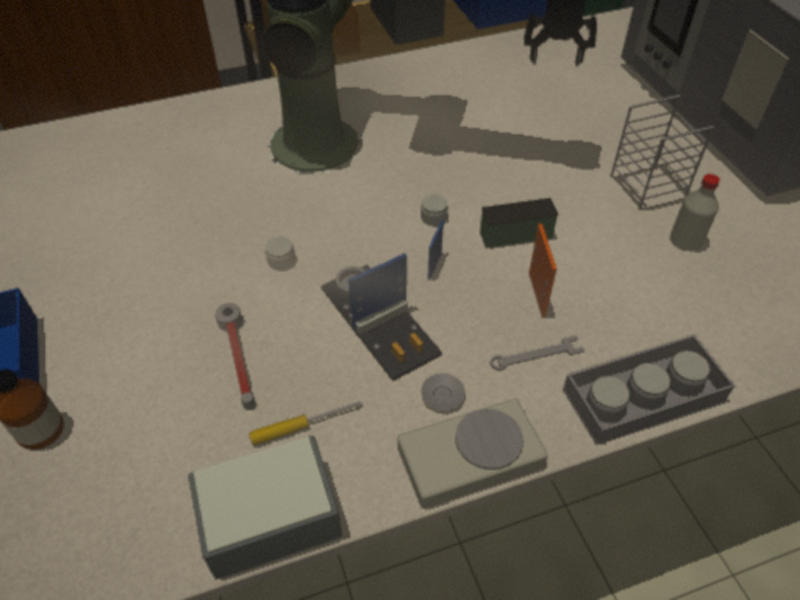

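View pics/d.png

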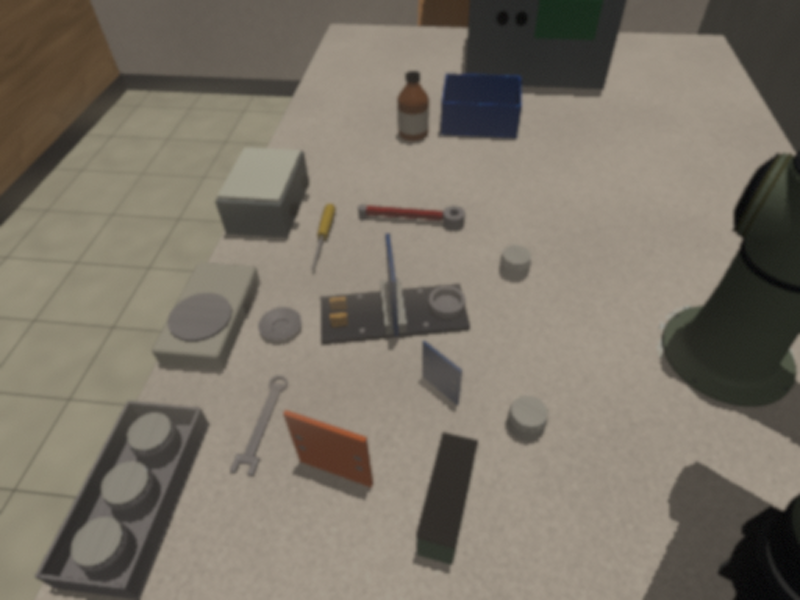

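Scene view (800x600): panel upright in the fixture at (378,290), prop at (518,220), lever boss (228,313), tip (247,398), small blue decoy (436,250), orange decoy (542,270). Side view: fixture plate (320–468, 287–341), prop (448,495), lever boss (454,214), tip (363,211).

Run:
```python
from h import *
s=load('scene0');d=load('side0')
def B(im,uv,z): return np.round(back(im,np.array(uv)*.64,np.full(len(uv),z))[:,:2],4).tolist()
print('side plate',B(d,[(320,292),(323,341),(468,328),(465,286)],.012))
print('scene plate',B(s,[(440,350),(393,375),(322,287)],.012))
print('socket',B(d,[(447,299)],.032),B(s,[(350,278)],.032))
print('panel top side',B(d,[(388,235),(395,335)],.152),'scene',B(s,[(348,297),(407,256)],.152))
print('prop top side',B(d,[(445,434),(477,438),(450,562),(419,553)],.075),'scene',B(s,[(481,210),(555,201),(557,214),(485,224)],.075))
print('boss',B(d,[(454,214)],.032),B(s,[(228,312)],.032),'tip',B(d,[(363,210)],.028),B(s,[(247,397)],.028))
print('decoys', B(d,[(423,368),(458,403)],0),B(d,[(300,450),(370,486)],0),'tins',B(d,[(515,255),(528,412)],.045))
print('pan',B(d,[(280,323)],.014))
# colour-based crops for refining
a=cv2.imread('pics/scene0.png')[120:240,130:370];b=cv2.imread('pics/side0.png')[120:360,190:350]
a=cv2.resize(a,None,fx=3.3,fy=3.3,interpolation=cv2.INTER_CUBIC)
cv2.imwrite('pics/c1.png',cv2.convertScaleAbs(a,alpha=1.5))
```

```text
side plate [[0.7315, -0.0609], [0.6999, 0.0557], [0.4464, -0.0006], [0.4567, -0.1048]]
scene plate [[0.7011, 0.0511], [0.7247, -0.0499], [0.4743, -0.1133]]
socket [[0.4882, -0.049]] [[0.488, -0.0575]]
panel top side [[0.5964, -0.0777], [0.5555, 0.1404]] scene [[0.637, -0.0998], [0.5791, 0.0297]]
prop top side [[0.472, 0.2503], [0.4268, 0.2517], [0.4537, 0.4218], [0.4921, 0.4156]] scene [[0.4358, 0.2464], [0.4633, 0.4039], [0.5007, 0.3888], [0.4774, 0.2368]]
boss [[0.4903, -0.2956]] [[0.4929, -0.3036]] tip [[0.6869, -0.2954]] [[0.6928, -0.3087]]
decoys [[0.519, 0.0866], [0.4553, 0.1501]] [[0.6925, 0.2603], [0.5758, 0.3055]] tins [[0.3652, -0.1657], [0.3498, 0.183]]
pan [[0.7865, 0.0244]]
```

```bash
cat >> h.py <<'E'
from scipy.spatial.transform import Rotation as Ro
def Rt(yaw,tilt=0,tax=(0,1,0)):
    """tool down; jaw axis y along yaw (deg, nearest sign chosen in rel), tilted tilt deg about world axis tax"""
    y=np.deg2rad(yaw); Y=np.array([np.cos(y),np.sin(y),0]); Z=np.array([0,0,-1.]); 
    R=np.c_[np.cross(Y,Z),Y,Z]; return Ro.from_rotvec(np.deg2rad(tilt)*np.asarray(tax)).as_matrix()@R
def rel(p,R):
    s=env.observe(); P=s['position']; E=np.asarray(s['eef_rot'])
    c=[]
    for R2 in (R,R@np.diag([-1,-1,1])):
        w=Ro.from_matrix(E.T@R2).as_rotvec(degrees=True); c.append((np.linalg.norm(w),w))
    c.sort(key=lambda a:a[0]); t=E.T@(np.asarray(p)-P)*100
    for n,w in c: print('turn',np.round(w,1),'shift',np.round(t,2),'|w|',round(n,1),'|t|cm',round(np.linalg.norm(t),1))
def st():
    s=env.observe(); print({k:np.round(s[k],3).tolist() for k in ('clock','qpos','position','eef_rot','force','grip_width')})
E
python3 - <<'E'
from h import *
st(); rel([.575,-.03,.28],Rt(13))
w=load('wrist0'); print(-w['R'].T@w['t'],w['R'][2],w['fx'])
E
```

```text
{'clock': 0.15, 'qpos': [1.011, 0.327, -0.193, 1.052, -0.0, 1.437], 'position': [0.227, 0.501, 0.231], 'eef_rot': [[-0.911, 0.413, -0.001], [0.413, 0.911, -0.001], [0.0, -0.001, -1.0]], 'force': [-0.844, 0.235, -0.118], 'grip_width': 0.086}
turn [-0.1  0.  52.6] shift [-53.61 -33.94  -4.89] |w| 52.6 |t|cm 63.6
turn [-0.000e+00 -1.000e-01 -1.274e+02] shift [-53.61 -33.94  -4.89] |w| 127.4 |t|cm 63.6
[0.15546057 0.53381798 0.37338709] [ 0.2807734  -0.12825167 -0.95116655] 297.3186396354542
```

View pics/c1.png

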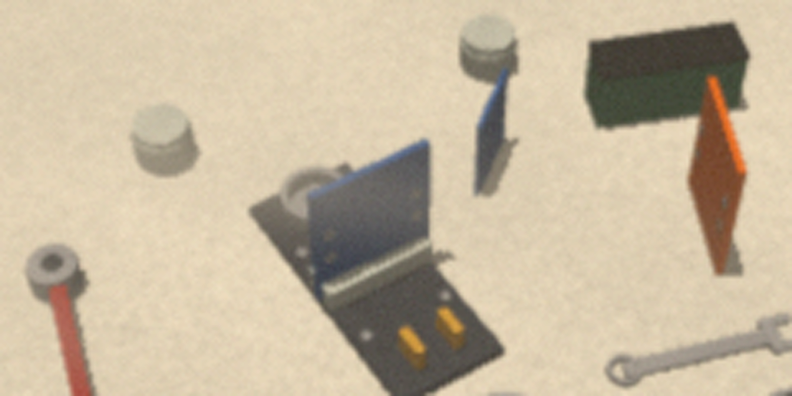

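Crop: panel top edge ends at (310,196) and (429,142); prop cap corners (590,43), (735,23), (748,55), (598,80). Moving above the panel.

jog_arm([
  [0,0,10,-5,-3,-4.9,0],
  [0,0,20,-15,-10,-4.9,0],
  [0,0,30,-25,-16,-4.9,0],
  [0,0,40,-35,-22,-4.9,0],
  [0,0,52.6,-45,-28.5,-4.9,0],
  [0,0,52.6,-53.6,-33.9,-4.9,0],
  [0,0,52.6,-53.6,-33.9,-4.9,0],
  [0,0,52.6,-53.6,-33.9,-4.9,0],
  [0,0,52.6,-53.6,-33.9,-4.9,0],
  [0,0,52.6,-53.6,-33.9,-4.9,0],
])

```text
clock: 1.4
position: [0.5626, -0.0114, 0.2797]
eef_rot: [[-0.225, 0.974, -0.001], [0.974, 0.225, -0.001], [-0.001, -0.001, -1.0]]
force: [1.3, 0.7, 0.4]
grip_width: 0.0855
```

Run:
```python
from h import *
st()
s=load('scene0')
C=lambda uv:np.array(uv)/3.3+[130,120]
print('panel',np.round(back(s,C([(310,196),(429,142)]),np.array([.152]*2))[:,:2],4))
print('prop',np.round(back(s,C([(590,43),(735,23),(748,55),(598,80)]),np.array([.075]*4))[:,:2],4))
print('fork',np.round(back(s,C([(405,331),(447,312)]),np.array([.038]*2))[:,:2],4))
w=shot('wrist','w1')
cv2.imwrite('pics/w1.png',cv2.resize(cv2.imread('pics/w1.png'),(800,600),interpolation=cv2.INTER_CUBIC))
```

```text
{'clock': 1.4, 'qpos': [-0.151, 0.324, -0.07, 1.177, -0.001, 1.193], 'position': [0.563, -0.011, 0.28], 'eef_rot': [[-0.225, 0.974, -0.001], [0.974, 0.225, -0.001], [-0.001, -0.001, -1.0]], 'force': [1.347, 0.663, 0.356], 'grip_width': 0.085}
panel [[ 0.6008 -0.0852]
 [ 0.5756  0.0296]]
prop [[0.4307 0.252 ]
 [0.4531 0.4001]
 [0.4997 0.39  ]
 [0.482  0.2376]]
fork [[ 0.6787 -0.0298]
 [ 0.6715  0.0117]]
```

View pics/w1.png

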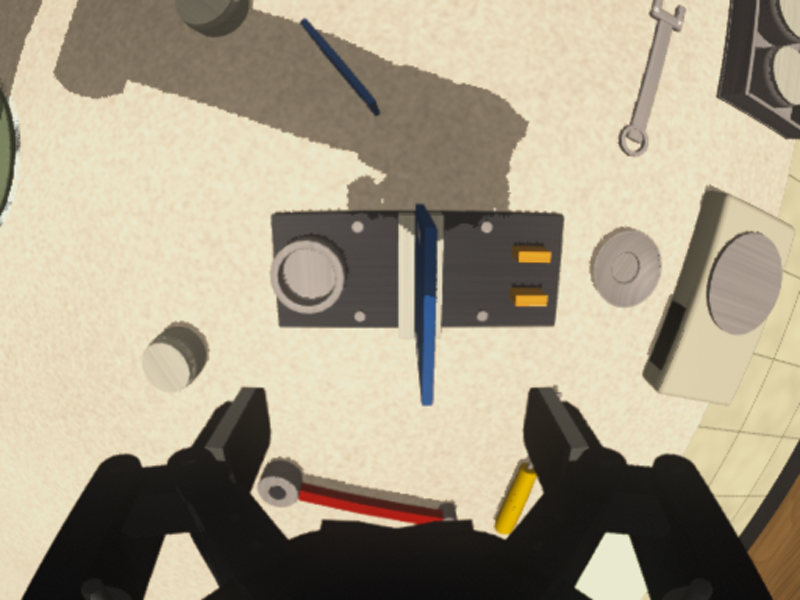

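Wrist view: socket ring centre (308,275), fork blocks (535,257) and (531,300), panel top strip from about (427,235) to (428,403), lever boss (280,483), lever foot (448,512). I'll convert these.

Run:
```python
from h import *
w=load('w1')
def W(uv,z): return np.round(back(w,np.array(uv)*.64,np.full(len(uv),z),True)[:,:2],4).tolist()
print('socket',W([(308,275)],.032),'fork',W([(536,256),(531,300)],.038))
print('plate',W([(273,214),(563,214),(554,326),(279,327)],.012))
print('panel top near',W([(423,403),(433,403)],.152),'far',W([(420,206),(428,206)],.152), 'mid',W([(423,300),(435,300)],.152))
print('rails',W([(399,338),(443,338),(399,213),(443,213)],.038))
print('boss',W([(280,489)],.032),'tip',W([(449,512)],.028))
b=cv2.resize(cv2.imread('pics/w1.png')[190:420,380:480],None,fx=2.6,fy=2.6)
cv2.imwrite('pics/c2.png',cv2.convertScaleAbs(b,alpha=2))
```

```text
socket [[0.4924, -0.0488]] fork [[0.682, 0.0148], [0.6898, -0.0247]]
plate [[0.4474, -0.0054], [0.7055, 0.056], [0.7315, -0.0509], [0.4702, -0.112]]
panel top near [[0.5983, -0.0832], [0.6049, -0.0818]] far [[0.5651, 0.0421], [0.5697, 0.0432]] mid [[0.5805, -0.0132], [0.5877, -0.0115]]
rails [[0.583, -0.086], [0.6215, -0.0772], [0.5578, 0.0222], [0.5934, 0.0307]]
boss [[0.4967, -0.2971]] tip [[0.689, -0.2882]]
```

Run:
```python
from h import *
rel([.588,-.027,.122],Rt(13.3))
```

```text
turn [ 0.   0.4 -0.7] shift [-1.23  1.88 15.72] |w| 0.8 |t|cm 15.9
turn [ 6.000e-01 -1.000e-01  1.793e+02] shift [-1.23  1.88 15.72] |w| 179.3 |t|cm 15.9
```

jog_arm([
  [0,0.4,-0.7,-1.2,1.9,3,0],
  [0,0.4,-0.7,-1.2,1.9,6,0],
  [0,0.4,-0.7,-1.2,1.9,10,0],
  [0,0.4,-0.7,-1.2,1.9,14,0],
  [0,0.4,-0.7,-1.2,1.9,15.7,0],
  [0,0.4,-0.7,-1.2,1.9,15.7,0],
  [0,0.4,-0.7,-1.2,1.9,15.7,0],
  [0,0.4,-0.7,-1.2,1.9,15.7,1],
  [0,0.4,-0.7,-1.2,1.9,15.7,1],
  [0,0.4,-0.7,-1.2,1.9,15.7,1],
])

```text
clock: 2.7
position: [0.5884, -0.0267, 0.1227]
eef_rot: [[-0.231, 0.973, 0.001], [0.973, 0.231, 0.0], [0.0, 0.001, -1.0]]
force: [-0.1, 0.4, -0.7]
grip_width: 0.0318
```

jog_arm([
  [0,0,0,0,0,0,1],
  [0,0,0,0,0,0,1],
  [0,0,0,0,0,0,1],
])

```text
clock: 3.08
position: [0.5882, -0.0268, 0.123]
eef_rot: [[-0.23, 0.973, 0.001], [0.973, 0.23, 0.0], [-0.0, 0.001, -1.0]]
force: [-1.1, 0.0, 4.2]
grip_width: 0.007
```

jog_arm([
  [0,0,0,0,0,-2,1],
  [0,0,0,0,0,-5,1],
  [0,0,0,0,0,-9,1],
  [0,0,0,0,0,-14,1],
  [0,0,0,0,0,-14,1],
  [0,0,0,0,0,-14,1],
])

```text
clock: 3.82
position: [0.5874, -0.0267, 0.2615]
eef_rot: [[-0.23, 0.973, -0.001], [0.973, 0.23, 0.001], [0.001, -0.001, -1.0]]
force: [-0.2, -0.1, -4.1]
grip_width: 0.0071
```

Run:
```python
from h import *
st(); rel([.53,.31,.263],Rt(-9))
```

```text
{'clock': 3.825, 'qpos': [-0.171, 0.381, -0.034, 1.157, 0.001, 1.167], 'position': [0.587, -0.027, 0.262], 'eef_rot': [[-0.23, 0.973, -0.001], [0.973, 0.23, 0.001], [0.001, -0.001, -1.0]], 'force': [-0.171, -0.087, -4.065], 'grip_width': 0.007}
turn [-0.  -0.  22.3] shift [34.08  2.18 -0.12] |w| 22.3 |t|cm 34.2
turn [ 1.000e-01 -1.000e-01 -1.577e+02] shift [34.08  2.18 -0.12] |w| 157.7 |t|cm 34.2
```

jog_arm([
  [0,0,2,3,0.2,0,1],
  [0,0,6,8,0.5,0,1],
  [0,0,10,13,0.8,0,1],
  [0,0,14,19,1.2,0,1],
  [0,0,18,25,1.6,0,1],
  [0,0,22.3,30,1.9,0,1],
  [0,0,22.3,33,2.1,0,1],
  [0,0,22.3,34.1,2.2,0,1],
  [0,0,22.3,34.1,2.2,0,1],
  [0,0,22.3,34.1,2.2,0,1],
])

```text
clock: 5.08
position: [0.5303, 0.3089, 0.261]
eef_rot: [[0.157, 0.988, -0.002], [0.988, -0.157, -0.0], [-0.001, -0.002, -1.0]]
force: [-0.2, -0.3, -2.0]
grip_width: 0.0071
```

Run:
```python
from h import *
st()
w=shot('wrist','w2')
cv2.imwrite('pics/w2.png',cv2.resize(cv2.imread('pics/w2.png'),(800,600),interpolation=cv2.INTER_CUBIC))
```

```text
{'clock': 5.075, 'qpos': [0.407, 0.432, 0.042, 1.183, 0.0, 2.136], 'position': [0.53, 0.309, 0.261], 'eef_rot': [[0.157, 0.988, -0.002], [0.988, -0.157, -0.0], [-0.001, -0.002, -1.0]], 'force': [-0.202, -0.25, -1.993], 'grip_width': 0.007}
```

View pics/w2.png

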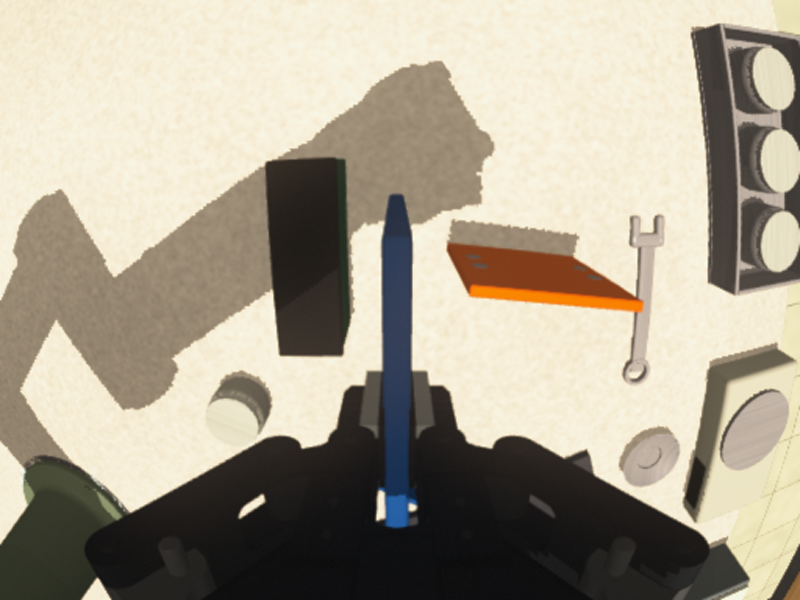

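Wrist view: prop cap corners about (266,162), (337,158), (343,355), (279,355); the panel is held straight at x≈397; the orange decoy is 50 px beyond.

Run:
```python
from h import *
w=load('w2')
def W(uv,z): return back(w,np.array(uv)*.64,np.full(len(uv),z),True)[:,:2]
c=W([(266,162),(337,158),(343,355),(279,355)],.075); print(np.round(c,4))
for i in range(4):
    e=c[(i+1)%4]-c[i]; print(np.round(np.linalg.norm(e),4),np.round(np.degrees(np.arctan2(e[1],e[0])),1))
print('mean',c.mean(0)); print('orange',W([(447,244),(577,260)],0),W([(472,292),(640,305)],.12))
```

```text
[[0.451  0.4022]
 [0.5021 0.3948]
 [0.4787 0.2474]
 [0.4277 0.2547]]
0.0517 -8.2
0.1492 -99.0
0.0515 171.9
0.1493 81.0
mean [0.46490768 0.32475093]
orange [[0.57540999 0.30623793]
 [0.6959923  0.27442961]] [[0.57797146 0.29700367]
 [0.69904055 0.26889254]]
```

```bash
cat >> h.py <<'E'
def lean(s0,z0,th=18,L=.111,yaw=-9,C=(.465,.325)):
    y=np.deg2rad(yaw); n=np.array([np.cos(y),np.sin(y),0]); t=np.array([-n[1],n[0],0]); q=np.deg2rad(th)
    foot=np.array([*C,0])+n*(.026+s0)+[0,0,z0]
    return foot+L*(-np.sin(q)*n+[0,0,np.cos(q)]), Rt(yaw,th,-t)
E
python3 - <<'E'
from h import *
rel(*lean(.036,.08)); rel(*lean(.033,.005))
E
```

```text
turn [-18.1   0.   -0.1] shift [ 0.57 -3.94  7.59] |w| 18.1 |t|cm 8.6
turn [  0.   28.3 177.7] shift [ 0.57 -3.94  7.59] |w| 179.9 |t|cm 8.6
turn [-18.1   0.   -0.1] shift [ 0.57 -4.22 15.09] |w| 18.1 |t|cm 15.7
turn [  0.   28.3 177.7] shift [ 0.57 -4.22 15.09] |w| 179.9 |t|cm 15.7
```

jog_arm([
  [-5,0,0,0.2,-2,0,1],
  [-12,0,0,0.6,-3.9,1,1],
  [-18,0,0,0.6,-4,4,1],
  [-18,0,0,0.6,-4,7.6,1],
  [-18,0,0,0.6,-4,10,1],
  [-18,0,0,0.6,-4.1,12.5,1],
  [-18,0,0,0.6,-4.2,14,1],
  [-18,0,0,0.6,-4.2,15,1],
  [-18,0,0,0.6,-4.2,15,1],
])

```text
clock: 6.25
position: [0.4896, 0.321, 0.1111]
eef_rot: [[0.158, 0.94, 0.303], [0.987, -0.15, -0.049], [-0.001, 0.307, -0.952]]
force: [-0.3, -0.7, -3.1]
grip_width: 0.0069
```

Run:
```python
from h import *
st(); rel(*lean(.033,.0015)); rel(*lean(.027,.0015)); rel(*lean(.027,.0))
```

```text
{'clock': 6.25, 'qpos': [0.56, 0.368, -0.53, 0.436, -0.204, 2.265], 'position': [0.49, 0.321, 0.111], 'eef_rot': [[0.158, 0.94, 0.303], [0.987, -0.15, -0.049], [-0.001, 0.307, -0.952]], 'force': [-0.299, -0.746, -3.133], 'grip_width': 0.007}
turn [-0.1  0.1 -0.1] shift [ 0.01 -0.15  0.37] |w| 0.2 |t|cm 0.4
turn [1.000e-01 2.000e-01 1.799e+02] shift [ 0.01 -0.15  0.37] |w| 179.9 |t|cm 0.4
turn [-0.1  0.1 -0.1] shift [ 0.01 -0.72  0.19] |w| 0.2 |t|cm 0.7
turn [1.000e-01 2.000e-01 1.799e+02] shift [ 0.01 -0.72  0.19] |w| 179.9 |t|cm 0.7
turn [-0.1  0.1 -0.1] shift [ 0.01 -0.76  0.33] |w| 0.2 |t|cm 0.8
turn [1.000e-01 2.000e-01 1.799e+02] shift [ 0.01 -0.76  0.33] |w| 179.9 |t|cm 0.8
```

jog_arm([
  [0,0,0,0,-0.2,0.2,1],
  [0,0,0,0,-0.2,0.3,1],
  [0,0,0,0,-0.2,0.3,1],
])

```text
clock: 6.62
position: [0.4888, 0.3213, 0.108]
eef_rot: [[0.158, 0.94, 0.304], [0.987, -0.15, -0.049], [-0.0, 0.307, -0.952]]
force: [-0.4, -0.9, -3.4]
grip_width: 0.0071
```

jog_arm([
  [0,0,0,0,-0.2,-0.06,1],
  [0,0,0,0,-0.3,-0.1,1],
  [0,0,0,0,-0.3,-0.1,1],
])

```text
clock: 7.0
position: [0.4856, 0.3219, 0.1081]
eef_rot: [[0.158, 0.94, 0.304], [0.987, -0.15, -0.049], [-0.0, 0.307, -0.952]]
force: [-0.1, -0.7, -3.0]
grip_width: 0.0075
```

jog_arm([
  [0,0,0,0,-0.1,-0.03,1],
  [0,0,0,0,-0.2,-0.06,1],
  [0,0,0,0,-0.2,-0.06,1],
])

```text
clock: 7.38
position: [0.4834, 0.3222, 0.108]
eef_rot: [[0.158, 0.94, 0.303], [0.987, -0.15, -0.049], [-0.001, 0.307, -0.952]]
force: [-0.4, 0.2, -3.5]
grip_width: 0.0069
```

jog_arm([
  [0,0,0,0,0.04,0.1,1],
  [0,0,0,0,0.05,0.15,1],
  [0,0,0,0,0.05,0.15,1],
])

```text
clock: 7.75
position: [0.4844, 0.3221, 0.1069]
eef_rot: [[0.158, 0.94, 0.304], [0.987, -0.15, -0.049], [-0.0, 0.308, -0.952]]
force: [-1.0, -0.3, -0.3]
grip_width: 0.0071
```

jog_arm([
  [0,0,0,0,-0.2,-0.06,1],
  [0,0,0,0,-0.3,-0.1,1],
  [0,0,0,0,-0.3,-0.1,1],
])

```text
clock: 8.12
position: [0.4826, 0.3226, 0.1076]
eef_rot: [[0.158, 0.939, 0.306], [0.987, -0.15, -0.049], [-0.0, 0.31, -0.951]]
force: [4.7, -2.6, -3.8]
grip_width: 0.007
```

Run:
```python
from h import *
d=shot('side','d2'); 
b=cv2.resize(cv2.imread('pics/d2.png')[200:384,200:400],None,fx=3.2,fy=3.2,interpolation=cv2.INTER_CUBIC)
cv2.imwrite('pics/d2c.png',cv2.convertScaleAbs(b,alpha=1.8))
```

```text
(no output)
```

View pics/d2c.png

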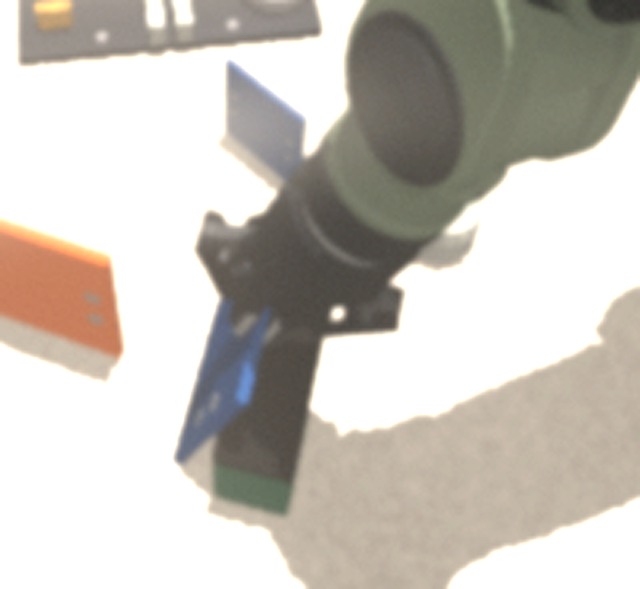

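The side crop shows the panel at a slant on the far edge of the prop, foot at (180,460); the force of +4.7 N confirms contact. Lower slightly, then release part-way.

jog_arm([
  [0,0,0,0,0,0.1,1],
  [0,0,0,0,0,0.1,1],
  [0,0,0,0,0,0.1,0.7],
  [0,0,0,0,0,0.1,0.6],
  [0,0,0,0,0,0.1,0.6],
  [0,0,0,0,0,0.1,0.6],
])

```text
clock: 8.93
position: [0.4828, 0.3226, 0.1066]
eef_rot: [[0.158, 0.939, 0.306], [0.987, -0.15, -0.049], [-0.0, 0.31, -0.951]]
force: [0.5, -0.0, 0.5]
grip_width: 0.0337
```

jog_arm([
  [0,0,0,0,0,-1,0.6],
  [0,0,0,0,0,-3,0.6],
  [0,0,0,0,0,-6,0.6],
  [0,0,0,0,0,-10,0.6],
  [0,0,0,0,0,-15,0.3],
  [0,0,0,0,0,-18,0],
  [0,0,0,0,0,-18,0],
])

```text
clock: 9.8
position: [0.4283, 0.3326, 0.2814]
eef_rot: [[0.157, 0.937, 0.31], [0.988, -0.151, -0.045], [0.004, 0.314, -0.949]]
force: [0.8, -0.3, 0.5]
grip_width: 0.0847
```

Run:
```python
from h import *
st()
d=shot('side','d3'); s=shot('scene','s3')
b=cv2.resize(cv2.imread('pics/d3.png')[220:384,200:360],(500,512),interpolation=cv2.INTER_CUBIC)
a=cv2.resize(cv2.imread('pics/s3.png')[80:220,290:380],(300,512),interpolation=cv2.INTER_CUBIC)
cv2.imwrite('pics/e3.png',cv2.convertScaleAbs(np.hstack([a,b]),alpha=1.5))
rel([.5516,-.298,.22],Rt(90))
```

```text
{'clock': 9.8, 'qpos': [0.65, 0.128, -0.368, 0.848, -0.226, 2.354], 'position': [0.428, 0.333, 0.281], 'eef_rot': [[0.157, 0.937, 0.31], [0.988, -0.151, -0.045], [0.004, 0.314, -0.949]], 'force': [0.766, -0.298, 0.526], 'grip_width': 0.085}
turn [ 14.9 -12.8  80.2] shift [-60.19  19.32  12.37] |w| 82.6 |t|cm 64.4
turn [ 13.3  15.6 -98.2] shift [-60.19  19.32  12.37] |w| 100.3 |t|cm 64.4
```

View pics/e3.png

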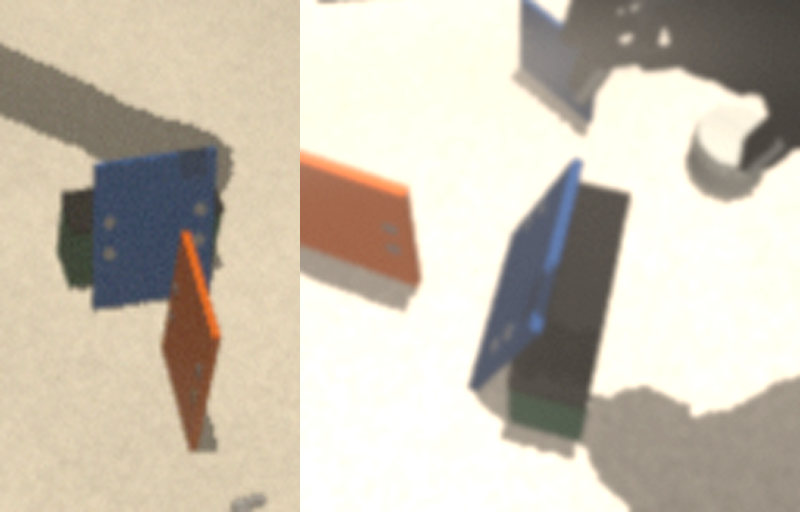

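Panel stands leaning on the prop by itself: left crop (155,230), right crop (530,270). On to the lever.

jog_arm([
  [1,-1,6,-4,1.3,0.8,0],
  [3,-2.5,16,-10,3.2,2,0],
  [5,-4,26,-16,5.1,3.3,0],
  [7,-6,36,-22,7,4.5,0],
  [8.5,-7.5,46,-28,9,5.7,0],
  [10.5,-9,56,-34,10.9,7,0],
  [12.5,-10.5,66,-40,12.8,8.2,0],
  [14,-12,75,-46,14.7,9.4,0],
  [14.9,-12.8,80.2,-52,16.7,10.7,0],
  [14.9,-12.8,80.2,-57,18.3,11.7,0],
])

```text
clock: 11.15
position: [0.5435, -0.2624, 0.2213]
eef_rot: [[1.0, -0.002, -0.003], [-0.002, -1.0, 0.001], [-0.003, -0.001, -1.0]]
force: [0.1, 0.6, -0.3]
grip_width: 0.0854
```

Run:
```python
from h import *
st(); rel([.5516,-.298,.22],Rt(90))
```

```text
{'clock': 11.15, 'qpos': [-0.572, 0.434, -0.057, 1.083, -0.0, 2.572], 'position': [0.543, -0.262, 0.221], 'eef_rot': [[1.0, -0.002, -0.003], [-0.002, -1.0, 0.001], [-0.003, -0.001, -1.0]], 'force': [0.101, 0.621, -0.257], 'grip_width': 0.085}
turn [-0.1  0.2 -0.1] shift [0.82 3.56 0.12] |w| 0.2 |t|cm 3.7
turn [2.000e-01 1.000e-01 1.799e+02] shift [0.82 3.56 0.12] |w| 179.9 |t|cm 3.7
```

jog_arm([
  [0,0,0,0.8,2.5,0,0],
  [0,0,0,0.8,3.6,0,0],
  [0,0,0,0.8,3.6,0,0],
])

```text
clock: 11.52
position: [0.5506, -0.2981, 0.2201]
eef_rot: [[1.0, -0.003, -0.004], [-0.003, -1.0, 0.003], [-0.004, -0.003, -1.0]]
force: [0.1, -0.7, -0.5]
grip_width: 0.0853
```

Run:
```python
from h import *
st()
shot('wrist','w4')
cv2.imwrite('pics/w4.png',cv2.resize(cv2.imread('pics/w4.png'),(800,600),interpolation=cv2.INTER_CUBIC))
```

```text
{'clock': 11.525, 'qpos': [-0.614, 0.479, 0.012, 1.108, -0.0, 2.531], 'position': [0.551, -0.298, 0.22], 'eef_rot': [[1.0, -0.003, -0.004], [-0.003, -1.0, 0.003], [-0.004, -0.003, -1.0]], 'force': [0.129, -0.712, -0.456], 'grip_width': 0.085}
```

View pics/w4.png

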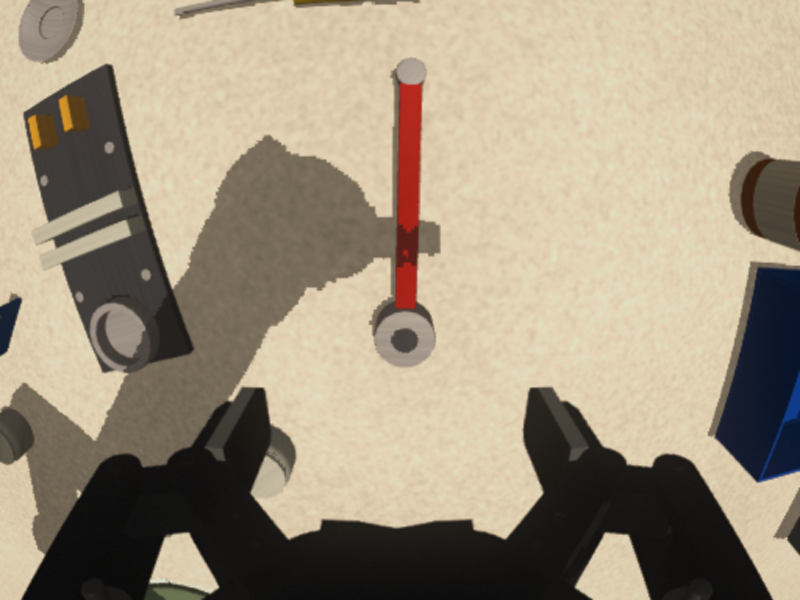

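Wrist view: boss top at (404,339), foot top at (411,71), bar clear on both sides.

Run:
```python
from h import *
w=load('w4')
W=lambda uv,z: back(w,np.array([uv])*.64,np.array([z]),True)[0]
b=W((404,339),.032);t=W((411,71),.028); d=(t-b)[:2]; L=np.linalg.norm(d); yaw=np.degrees(np.arctan2(d[1],d[0]))
print(b,t,L,yaw); bal=b[:2]+d/L*.061; print(bal, t[:2]-d/L*.139)
rel([*(bal+t[:2]-d/L*.139)/2,.006],Rt(90+yaw))
```

```text
[ 0.49377164 -0.30284094  0.032     ] [ 0.69308982 -0.30764278  0.028     ] 0.19937601101751717 -1.3800647660258472
[ 0.55475395 -0.30431009] [ 0.55413014 -0.30429506]
turn [-0.1  0.2  1.3] shift [ 0.45  0.75 21.46] |w| 1.3 |t|cm 21.5
turn [  -0.3   -0.2 -178.7] shift [ 0.45  0.75 21.46] |w| 178.7 |t|cm 21.5
```

jog_arm([
  [0,0.2,1.3,0.4,0.7,4,0],
  [0,0.2,1.3,0.4,0.7,9,0],
  [0,0.2,1.3,0.4,0.7,14,0],
  [0,0.2,1.3,0.4,0.7,18,0],
  [0,0.2,1.3,0.4,0.7,20.5,0],
  [0,0.2,1.3,0.4,0.7,21.4,0],
  [0,0.2,1.3,0.4,0.7,21.4,0.3],
  [0,0.2,1.3,0.4,0.7,21.4,0.6],
  [0,0.2,1.3,0.4,0.7,21.4,1],
  [0,0.2,1.3,0.4,0.7,21.4,1],
])

```text
clock: 12.82
position: [0.5545, -0.3045, 0.0078]
eef_rot: [[1.0, -0.024, 0.001], [-0.024, -1.0, 0.001], [0.001, -0.001, -1.0]]
force: [-0.5, -1.8, -2.8]
grip_width: 0.0149
```

jog_arm([
  [0,0,0,0,0,0,1],
  [0,0,0,0,0,0,1],
  [0,0,0,0,0,0,1],
])

```text
clock: 13.2
position: [0.5544, -0.3044, 0.0078]
eef_rot: [[1.0, -0.025, 0.001], [-0.025, -1.0, 0.001], [0.001, -0.001, -1.0]]
force: [0.7, 0.5, 0.2]
grip_width: 0.0152
```

jog_arm([
  [0,0,0,0,0,-1.5,1],
  [0,0,0,0,0,-4,1],
  [0,0,0,0,0,-7,1],
  [0,0,0,0,0,-10,1],
  [0,0,0,0,0,-12,1],
  [0,0,0,0,0,-12,1],
  [0,0,0,0,0,-12,1],
  [0,0,0,0,0,-12,1],
])

```text
clock: 14.2
position: [0.5534, -0.3039, 0.1263]
eef_rot: [[1.0, -0.025, -0.002], [-0.025, -1.0, 0.003], [-0.002, -0.003, -1.0]]
force: [-0.3, 0.4, -6.3]
grip_width: 0.0146
```

Run:
```python
from h import *
st()
w=load('w4')
W=lambda uv,z: np.round(back(w,np.array([uv])*.64,np.array([z]),True)[0][:2],4)
print('socket',W((123,330),.032),'fork',W((38,133),.038),W((69,112),.038))
rel([.5508,-.0373,.126],Rt(90+13.3))
```

```text
{'clock': 14.2, 'qpos': [-0.62, 0.558, -0.108, 0.908, 0.001, 2.546], 'position': [0.553, -0.304, 0.126], 'eef_rot': [[1.0, -0.025, -0.002], [-0.025, -1.0, 0.003], [-0.002, -0.003, -1.0]], 'force': [-0.258, 0.429, -6.331], 'grip_width': 0.015}
socket [ 0.4986 -0.059 ] fork [0.678  0.0082] [ 0.6895 -0.0301]
turn [ -0.2   0.1 -14.7] shift [ -0.92 -26.65   0.1 ] |w| 14.7 |t|cm 26.7
turn [1.000e-01 2.000e-01 1.653e+02] shift [ -0.92 -26.65   0.1 ] |w| 165.3 |t|cm 26.7
```

jog_arm([
  [0,0,-1.5,-0.1,-2.5,0,1],
  [0,0,-4,-0.2,-6.5,0,1],
  [0,0,-7,-0.4,-11,0,1],
  [0,0,-10,-0.6,-16,0,1],
  [0,0,-12.5,-0.8,-21,0,1],
  [0,0,-14,-0.9,-25,0,1],
  [0,0,-14.7,-0.9,-26.6,0,1],
  [0,0,-14.7,-0.9,-26.6,0,1],
  [0,0,-14.7,-0.9,-26.6,0,1],
  [0,0,-14.7,-0.9,-26.6,0,1],
])

```text
clock: 15.45
position: [0.5511, -0.0391, 0.1269]
eef_rot: [[0.974, 0.228, -0.002], [0.228, -0.974, 0.002], [-0.001, -0.003, -1.0]]
force: [-0.9, 0.2, -3.7]
grip_width: 0.0145
```

Run:
```python
from h import *
st(); rel([.5508,-.0373,.126],Rt(103.3))
d=shot('side','d5'); shot('wrist','w5')
b=cv2.imread('pics/d5.png'); b=cv2.resize(b[130:384,170:370],(480,600),interpolation=cv2.INTER_CUBIC)
a=cv2.resize(cv2.imread('pics/w5.png')[:300,100:420],(320,300))
a=np.vstack([a,np.zeros_like(a)])
s=shot('scene','s5'); a[300:]=cv2.resize(cv2.imread('pics/s5.png')[100:260,190:361],(320,300))
cv2.imwrite('pics/e5.png',cv2.convertScaleAbs(np.hstack([a,b]),alpha=1.5))
```

```text
{'clock': 15.45, 'qpos': [-0.205, 0.423, -0.334, 0.815, 0.002, 2.706], 'position': [0.551, -0.039, 0.127], 'eef_rot': [[0.974, 0.228, -0.002], [0.228, -0.974, 0.002], [-0.001, -0.003, -1.0]], 'force': [-0.924, 0.191, -3.703], 'grip_width': 0.015}
turn [-0.1  0.1 -0.1] shift [ 0.01 -0.18  0.09] |w| 0.2 |t|cm 0.2
turn [1.000e-01 2.000e-01 1.799e+02] shift [ 0.01 -0.18  0.09] |w| 179.9 |t|cm 0.2
```

View pics/e5.png

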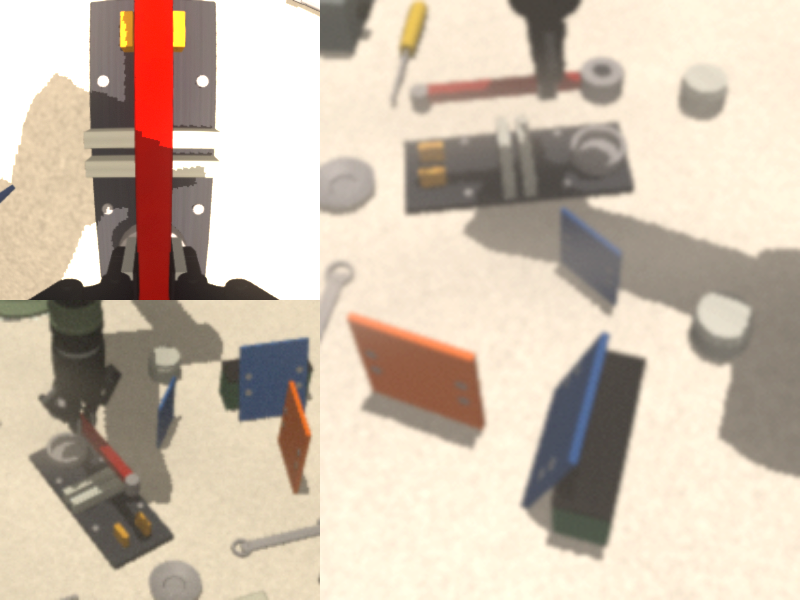

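Side crop: lever level, boss top (603,68), foot top (420,90), panel still leaning at (575,420). Numeric check:

Run:
```python
from h import *
d=load('d5');s=load('s5')
print(back(d,[(287.9,158.8),(211.7,168)],np.array([.151,.147])))
print('scene tip',back(s,[(132/320*171+190,(480-300)/300*160+100)],np.array([.147])))
print('want socket',[.4914,-.0513],'fork',[.686,-.0053])
```

```text
[[ 0.48836093 -0.05578384  0.151     ]
 [ 0.68242766 -0.00558547  0.147     ]]
scene tip [[ 0.68732846 -0.00961811  0.147     ]]
want socket [0.4914, -0.0513] fork [0.686, -0.0053]
```

jog_arm([
  [0,0,0,0,-0.2,0,1],
  [0,0,0,0,-0.2,0,1],
  [0,0,0,0,-0.2,0,1],
  [0,0,0,0,-0.2,0,1],
  [0,0,0,0,-0.2,0,1],
  [0,0,0,0,-0.2,0,1],
])

```text
clock: 16.35
position: [0.5505, -0.0367, 0.127]
eef_rot: [[0.974, 0.229, -0.002], [0.229, -0.974, 0.003], [-0.001, -0.003, -1.0]]
force: [0.1, 0.1, -4.0]
grip_width: 0.0145
```

Boss and tip are within about 5 mm of their targets, and the lever is level and still. Handing in.

Run:
```python
from h import *
s=env.observe(); print(np.abs(s['joint_velocities']).max()); print(env.sign_off())
```

```text
0.0013136327965662545
the job is handed in; nothing more can be done
None
```

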